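# Probe the grape box, then snap its lid shut

## Task

Check the open box of grapes with the probe thermometer: take it from its stand and hold its tip down inside the box, well below the rim, for about a second, touching neither the grapes nor the box with it. Then stand the thermometer upright in its stand again, and after that press the box's hinged lid down past its catch until it snaps fully shut. Leave everything else on the counter where it is.

Things in the scene. Friction and masses are not known exactly. Their poses are not given: they have to be found in the camera images.
- keeper: Clear glass food box fixed to the counter, 130 (x) x 150 (y) x 70 mm high, walls 5 mm, open on top, one layer of red and green grapes on its floor (tops 28 mm above the counter). Origin: centre of its underside, z up. Lid hinge along its +x rim (robot's left, within 30 degrees). Catch: sprung steel ball on the middle of the -x wall.
- keeper_lid (a joint): Lid angle, rad: 0 fully shut, 1.57 upright, 1.9 at most; starts between 1.45 and 1.8. Stiff hinge: the lid stays where it is left (1 to 3 N at the free edge moves it). At about 0.08 it meets the catch; some 10 to 15 N downward at the middle of the free edge pushes it past, then it snaps to 0 and is held.
- lid_hinge (a point): Point on the hinge line at the middle of its length, 70.5 mm above the counter. Its frame turns with the lid: its -x axis points from the hinge to the lid's free edge, its y axis along the hinge, its z axis out of the lid's outer (upper) face.
- lid_edge (a point): Middle of the lid's free edge on its outer (upper) face, 142 mm from the hinge line, 82.5 mm above the counter when shut. The lid is a light bamboo board, 148 mm from hinge to edge, 154 wide, 12 thick; its underside is level with the hinge line. A grey tongue (40 wide, 6 thick) reaches 28 mm below the middle of the free edge and snaps over the catch.
- probe: Probe thermometer, loose, 50 to 90 g, standing tip down in its stand. Round orange grip, diameter 26 mm, from 6 to 52 mm above its origin; below it a black collar, diameter 34 mm, 6 mm thick; below that a thin steel stem, diameter 6 mm, 90 mm long. Origin: centre of the collar's underside; z up along the grip.
- probe_tip (a point): Lower end of the stem, 90 mm below the probe's origin.
- stand: Aluminium tube fixed upright on the counter, outer diameter 52 mm, 100 mm high, with a bore of 16 mm all the way down. The stem hangs in the bore and the collar rests on the top. Origin: centre of its underside.
- jar: Bystander: closed green glass jar, diameter 64 mm, 98 mm high; origin under its centre.
- apple_red: Bystander: red apple, diameter 72 mm; origin under its centre.
- apple_green: Bystander: green apple, diameter 70 mm; origin under its centre.
- orange: Bystander: orange, diameter 72 mm; origin under its centre.
- tub: Bystander: closed food tub with wooden lid, 116 x 146 x 72 mm; origin under its centre.
- mug: Bystander: blue mug, diameter 76 mm, 85 mm high, handle on its +y side; origin under its centre.
Things that resemble listed ones, but are neither listed nor needed, are in the scene too. Of the things that look like the probe, the smaller one is meant.

How it is judged:
On the way, in this order (a step that is already met when the one before it is completed fails the run):
1. the held probe's tip is inside the box's mouth, at least 15 mm below the rim (x of probe_tip in the frame of keeper between -0.06 and 0.06 m and y of probe_tip in the frame of keeper between -0.07 and 0.07 m and z of probe_tip in the frame of keeper below 0.055 m and contact force between the fingers and probe above 0.5 N), for 0.5 s.
2. the probe stands upright in its stand again, released, with the lid not yet shut (horizontal distance between probe and stand below 0.01 m and z of probe in the frame of stand between 0.096 and 0.105 m and angle between probe's own z axis and vertical below 0.1 rad and contact force between the fingers and probe below 0.1 N and value of joint keeper_lid above 0.04 rad), for 0.2 s.
3. the lid is pressed fully shut past its catch (value of joint keeper_lid below 0.02 rad), for 0.2 s.
At the end, for the whole second after the job is handed in: The lid is fully shut, past its catch (joint below 0.02 rad); the probe stands at rest in its stand, upright within 0.1 rad, within 10 mm of the stand's axis, its collar on the stand's top (within 5 mm) (horizontal distance between probe and stand below 0.01 m and z of probe in the frame of stand between 0.096 and 0.105 m and angle between probe's own z axis and vertical below 0.1 rad and value of joint keeper_lid below 0.02 rad and linear speed of probe below 0.02 m/s); the robot touches nothing.
It fails at once if the probe touches the box, its lid or the grapes with more than 2 N (contact force between probe and keeper above 2 N).
It fails at once if a bystander (jar, apple, orange, tub or mug) is moved by more than 30 mm (distance of any of jar, apple_red, apple_green, orange, tub, mug from where it was at the start of the episode above 0.03 m).
It also fails if it takes over 69 s, if anything falls off the work surface, if the arm or the gripper's body presses on something with over 40 N, if the wrist force passes 120 N, or if a joint passes its speed limit or range.

## Robot

A 6-joint arm with a two-finger parallel gripper is mounted at the origin on the work surface. World frame = base frame: x ahead of the robot, y to its left, z up, the work surface at z = 0. Lengths are in m, angles in rad, forces in N, time in s.
With the tool pointing down it reaches from about 0.375 to 0.9 m from the base axis. Payload 3.1 kg.
Tool frame: the origin (TCP) lies between the finger pads; the fingertips stand 19 mm ahead of it and the grasp point (between the pads) is the TCP; z points along the fingers, y is the line along which they close (so a half turn about z gives the same grasp; the last joint's range is limited). The gripper opens to 87 mm and grips with 3 to 60 N. Pads are 19 mm wide; open, the fingers measure 117 mm over their backs; the gripper's body (75 mm by 190 mm) begins 51 mm behind the grasp point.
Start: joints at [1.046, 0.527, 1.433, -0, 1.181, -0.178], TCP at [0.212, 0.588, 0.242] pointing down, gripper open.
Joint ranges: [-3.08, 3.08], [-0.75, 2.2], [0.22, 2.44], [-1.43, 4.57], [0, 2.65], [-2.85, 2.85]. Speed limits (rad/s): [2.79, 2.79, 3.14, 3.14, 3.14, 3.14].

## Interface

Orientations are given as a unit quaternion [x, y, z, w].
In Python, from rig import telemetry, viewer, hand_in gives the robot as it stands. The module is installed in compiled form; this text tells all that it offers.
- The arm moves only by the shell command python3 -m creep 'ROWS' [FORCE]. ROWS is JSON, a list of rows, each an object with "translation": the shift along the tool's x, y, z in mm, a list of three; "roll": the turn about the tool's z in degrees; "gripper": the finger opening in mm, from 0 to 87. In form: [{"translation": [tx, ty, tz], "roll": roll, "gripper": gripper}, ...]. A call has 1 to 5 rows; each row is the pose to reach, as a shift and turn from the pose commanded when the call began, along the tool's axes at that moment; what a row does not reach only later rows make up. A row lasts 1/12 s, in which the tool goes at most 41.7 mm and 7.16 degrees, less where a joint would pass 70% of its speed; a pose out of reach is approached as far as the arm can. A call with a gripper value outside its range is refused whole. The fingers move at their own pace and stop on an object; FORCE is the grip in N (left out, the last holds). Time passes only in rows, so rows that repeat a pose let the fingers close. It gives the time, the measured TCP pose, the force, the opening and the grip force at its end, in the units of the state.
- telemetry.get_obs(): the state, without advancing time (a new reading comes with each control period).
- viewer.camera(name): name is "scene" or "top" or "wrist"; returns the picture (384x512x3 uint8, blue, green, red); there is no depth.
- viewer.camera_info(name): a dict with "intrinsics" (3x3 intrinsics, pixels), "k1" (the pictures are not rectified: a ray, as slopes to the right and down, at radius r is drawn at 1 + k1 r^2 times it, then the intrinsics apply), "rvec" (rotation vector, rad) and "tvec" (3), from world to camera coordinates, as OpenCV has them; the wrist camera has in their place "hand_eye" (4x4, takes a point from camera to tool coordinates, whose origin is the TCP and whose axes are the flange's). Camera axes: x right, y down, z forward; pixel columns grow to the right and rows downward; lengths in m; the calibration is good to about 2 mm. A picture is of the moment at which its call begins: read the wrist's pose just before it. camera_info takes no time and is no camera call.
- hand_in(): hands the job in; it is judged then, once.
Trained networks look in the newest picture that a camera, given by its name, has taken for a name from the list of things; names that differ only in an ending like _2 or _b are one class to them, and where a whole thing is asked for, a point or a joint stands for the part that bears it (a point fixed in the world has none). Each returns a list of dicts, best first, with "p" (0 to 1); they miss things now and then, are a little off and sometimes report something else, mostly with a low value. They report only what shows in the picture. A call takes as long as a camera call. They do not tell look-alikes from the thing itself.
- viewer.recognise(camera, thing): "bbox" ([left, top, width, height] in pixels, round what is visible of it).
The state is a dict: "time": time; "q": joint angles; "joint_velocities": joint speeds; "joint_torque": joint torques, N m; "position": TCP position; "tool_rot": TCP orientation; "ft_force": force on the tool from outside, world axes, zero at the start; "moment": the same for the moment, N m; "grip_width": finger opening in m; "grip_force": force on a finger pad.
Only numpy, scipy, OpenCV 4.12 (cv2) and the standard library are available. Lean on these libraries where they do the work, as an engineer would, in place of code of your own. Each camera call takes 0.05 s, during which the arm holds its last target. There are 200 camera calls.

## Working session

There is one attempt and no reset: what is moved stays moved. The work goes in short steps, Python scripts to look and compute and a shell command to move; the robot and the scene stay as the last step left them, time stands still between calls to the robot, and variables do not carry over. Pictures are saved under pics/ and viewed, at most 11 in all, crops included, and the job is handed in when it is done.

```bash
mkdir -p pics; cat > h.py <<'E'
import numpy as np, cv2
from rig import telemetry, viewer
from scipy.spatial.transform import Rotation as R
def cam(name):
    i=viewer.camera_info(name); K=np.array(i["intrinsics"],float)
    if "rvec" in i:
        Rm=cv2.Rodrigues(np.array(i["rvec"],float))[0]; t=np.array(i["tvec"],float).ravel()
    else:
        o=telemetry.get_obs(); H=np.array(i["hand_eye"]); T=np.eye(4); T[:3,:3]=R.from_quat(o["tool_rot"]).as_matrix(); T[:3,3]=o["position"]
        M=np.linalg.inv(T@H); Rm=M[:3,:3]; t=M[:3,3]
    return K,i["k1"],Rm,t
def proj(c,P):
    K,k,Rm,t=c; p=np.atleast_2d(P)@Rm.T+t; s=p[:,:2]/p[:,2:]; s=s*(1+k*(s**2).sum(1,keepdims=True)); return s@K[:2,:2].T+K[:2,2]
def ray(c,uv):
    K,k,Rm,t=c
    s=cv2.undistortPoints(np.array([[uv]],float),K,np.array([k,0,0,0],float)).ravel()
    # model: drawn = s*(1+k r^2), same as OpenCV k1
    return -Rm.T@t, Rm.T@np.array([s[0],s[1],1])
def at(c,uv,z):
    o,d=ray(c,uv); return o+d*(z-o[2])/d[2]
E
python3 - <<'E'
from h import *
ims=[]
for n in ("scene","top","wrist"):
    im=viewer.camera(n); cv2.imwrite(f"pics/{n}0.png",im)
    c=cam(n); print(n,"cam at",(-c[2].T@c[3]).round(3), c[1])
    for th in ("keeper","keeper_lid","probe","stand") if n!="wrist" else ("probe",):
        for d in viewer.recognise(n,th)[:4]: print(n,th,np.round(d["bbox"]),round(d["p"],2))
o=telemetry.get_obs(); print(R.from_quat(o["tool_rot"]).as_matrix().round(3),o["position"],o["time"])
E
```

```text
scene cam at [ 1.07  -0.572  0.619] -0.04629078923651873
scene keeper [245. 138.  83. 107.] 0.94
scene keeper_lid [269. 142.  60.  59.] 0.58
scene keeper_lid [198. 200.  12.  20.] 0.27
scene probe [146. 167.  25.  74.] 0.88
scene probe [198. 199.   9.  24.] 0.73
scene stand [193. 216.  21.  40.] 0.71
top cam at [ 0.426 -0.015  1.021] -0.08776805558685903
top keeper [201. 134.  68.  71.] 0.6
top keeper [316. 189.  16.  18.] 0.52
top keeper_lid [203. 134.  24.  71.] 0.84
top probe [318. 192.  16.  14.] 0.74
top probe [338. 227.  29.  22.] 0.62
top probe [363. 140.  63.  48.] 0.31
top stand [308. 188.  26.  23.] 0.64
top stand [316. 193.  18.  11.] 0.6
wrist cam at [0.138 0.614 0.384] -0.058139283194504794
[[-0.941  0.339 -0.   ]
 [ 0.339  0.941 -0.   ]
 [ 0.    -0.    -1.   ]] [0.21180113 0.58797921 0.24153521] 0.6
```

View pics/scene0.png

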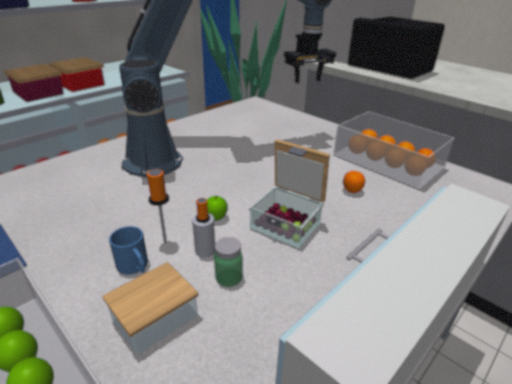

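View pics/top0.png

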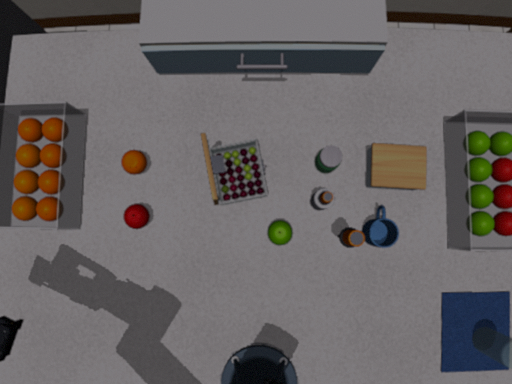

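The scene view shows the small probe in its grey stand at (203,228), the larger look-alike at (158,195), and the open box at (287,215). The top view has the box at (238,172) with its lid upright on the left, and the stand at (322,198), between the jar (329,158) and the mug (381,232). The next picture is an enlarged crop with first estimates drawn on it.

```bash
python3 - <<'E'
from h import *
t=cv2.imread("pics/top0.png"); s=cv2.imread("pics/scene0.png")
a=cv2.resize(t[120:260,190:350],None,fx=5,fy=5,interpolation=cv2.INTER_CUBIC)[:590]
cv2.imwrite("pics/topc.png",a[:590])
b=cv2.resize(s[130:270,180:340],None,fx=5,fy=5,interpolation=cv2.INTER_CUBIC)
cv2.imwrite("pics/scenec.png",b[:590])
c=cam("top")
for uv,z in (((325,200),.0),((326,197),.152),((238,172),.07),((280,232),.035),((329,158),.098),((353,238),.1)): print(uv,at(c,uv,z).round(3))
E
```

```text
(325, 200) [ 0.503 -0.178  0.   ]
(326, 197) [ 0.498 -0.157  0.152]
(238, 172) [0.569 0.06  0.07 ]
(280, 232) [ 0.413 -0.053  0.035]
(329, 158) [ 0.602 -0.174  0.098]
(353, 238) [ 0.401 -0.232  0.1  ]
```

View pics/topc.png

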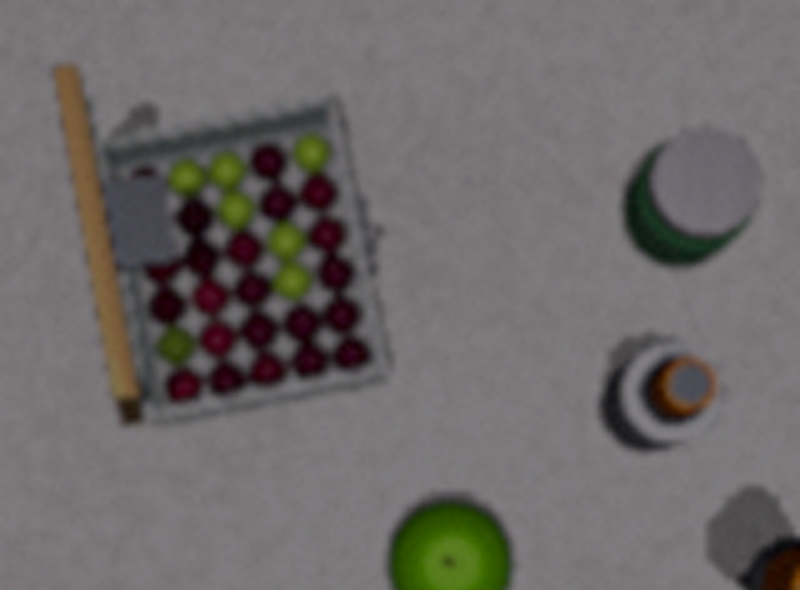

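View pics/scenec.png

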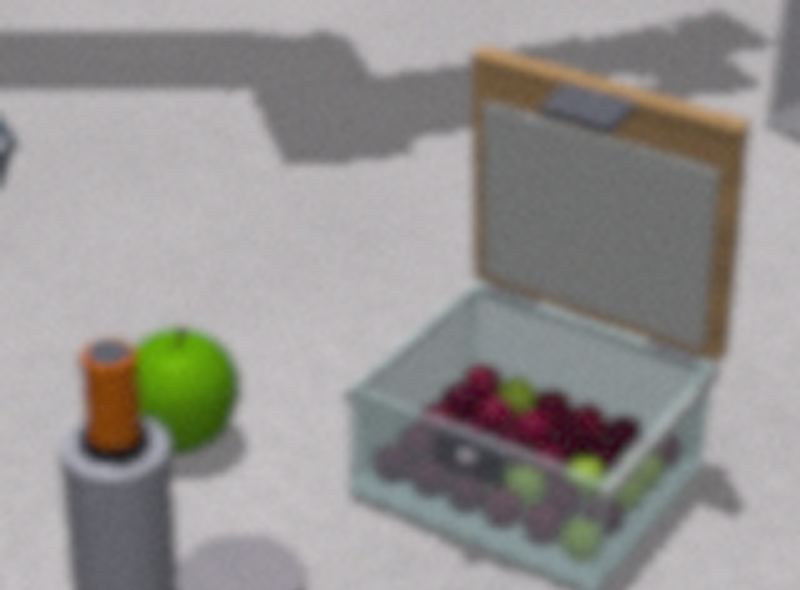

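The crops give these positions:
- **Top view, rim corners:** right side at (340,97) and (390,375), lower left at (150,415).
- **Top view, probe and stand:** stand ring at (667,392), grip top at (688,384).
- **Scene view, rim corners:** (610,485), (350,395), (480,287) and (718,365).
- **Scene view, probe and lid:** grip top at (108,352), lid top corners at (480,55) and (745,128).

I'll fit the poses from these.

```bash
cat > fit.py <<'E'
from h import *
from scipy.optimize import least_squares
T,S=cam("top"),cam("scene")
ft=lambda u,v:(np.array([u,v])+.5)/5-.5+np.array([190,120])
fs=lambda u,v:(np.array([u,v])+.5)/5-.5+np.array([180,130])
F,L,B,Q=(-.065,-.075,.07),(-.065,.075,.07),(.065,.075,.07),(.065,-.075,.07)
obs=[(T,F,ft(340,97)),(T,L,ft(390,375)),(T,B,ft(152,418)),(S,F,fs(610,485)),(S,L,fs(350,395)),(S,B,fs(480,287)),(S,Q,fs(718,365))]
def w(p,P): return R.from_euler('z',p[2]).apply(P)+[p[0],p[1],0]
f=lambda p:np.concatenate([proj(c,w(p,P))[0]-uv for c,P,uv in obs])
r=least_squares(f,[.57,.06,1.6]); print("box",r.x.round(4),np.degrees(r.x[2]).round(1),"res",r.fun.round(1))
p=r.x
so=[(T,(0,0,.1),ft(667,392)),(T,(0,0,.152),ft(688,384)),(S,(0,0,.152),fs(108,352)),(S,(0,0,.1),fs(116,455))]
g=lambda q:np.concatenate([proj(c,np.array(P)+[q[0],q[1],0])[0]-uv for c,P,uv in so])
r2=least_squares(g,[.5,-.16]); print("stand",r2.x.round(4),r2.fun.round(1))
def lid(a,x,y,z=0):
    return w(p,np.array([.07,0,.0705])+R.from_euler('y',a).apply([x,y,z]))
lo=[(S,-.148,.077,fs(480,65)),(S,-.148,-.077,fs(742,138))]
h=lambda a:np.concatenate([proj(c,lid(a[0],x,y))[0]-uv for c,x,y,uv in lo])
r3=least_squares(h,[1.6]); print("lid",r3.x,r3.fun.round(1)); print("edge",lid(r3.x[0],-.142,0,.012))
print("top check",proj(T,lid(r3.x[0],-.148,.077,.006)),proj(T,lid(r3.x[0],-.148,-.077,.006)))
np.save("fit.npy",[*p,*r2.x,r3.x[0]])
E
python3 fit.py
```

```text
box [0.5724 0.06   1.776 ] 101.8 res [-0.8 -0.6  0.3 -0.9 -1.   0.1 -0.8  1.3 -0.2 -0.8 -0.9 -0.8 -0.2  0.4]
stand [ 0.5    -0.1598] [ 0.9 -0.   0.2 -0.1  0.4  0.5  0.2 -1.7]
lid [1.42050972] [-2.2 -1.7 -0.  -0.7]
edge [0.56006059 0.11933956 0.21269606]
top check [[215.60993298 198.92773292]] [[203.37422715 132.18131625]]
```

```bash
M='' ; python3 -m creep '[{"translation":[-15,-17,-80],"roll":0,"gripper":70},{"translation":[-26,-30,-110],"roll":0,"gripper":70},{"translation":[-60,-70,-110],"roll":0,"gripper":70},{"translation":[-86,-100,-110],"roll":0,"gripper":70},{"translation":[-110,-128,-110],"roll":0,"gripper":70}]'
python3 -m creep '[{"translation":[-26,-30,0],"roll":0,"gripper":70},{"translation":[-52,-60,0],"roll":0,"gripper":70},{"translation":[-78,-90,0],"roll":0,"gripper":70},{"translation":[-104,-120,0],"roll":0,"gripper":70},{"translation":[-130,-150,0],"roll":0,"gripper":70}]'
python3 -m creep '[{"translation":[-26,-30,0],"roll":0,"gripper":70},{"translation":[-52,-60,0],"roll":0,"gripper":70},{"translation":[-78,-90,0],"roll":0,"gripper":70},{"translation":[-104,-120,0],"roll":0,"gripper":70},{"translation":[-130,-150,0],"roll":0,"gripper":70}]'
cat > go.py <<'E'
import sys
from h import *
o=telemetry.get_obs(); M=R.from_quat(o["tool_rot"]).as_matrix(); P=np.array(o["position"])
print("t",o["time"],"P",P.round(4),"yhead",np.degrees(np.arctan2(M[1,1],M[0,1])).round(1),"tilt",np.degrees(np.arccos(-M[2,2])).round(2),"w",round(o["grip_width"],4),"gf",round(o["grip_force"],2),"F",np.round(o["ft_force"],1))
if len(sys.argv)>3:
    print("shift mm",(M.T@(np.array(sys.argv[1:4],float)-P)*1000).round(1))
E
python3 go.py .5 -.16 .35
```

```text
time: 1.02
position: [0.265, 0.4504, 0.3521]
tool_rot: [0.171, 0.985, 0.002, 0.002]
ft_force: [1.0, -0.7, 0.4]
grip_width: 0.0709
grip_force: 0.0
time: 1.43
position: [0.3357, 0.2637, 0.3501]
tool_rot: [0.172, 0.985, 0.0, 0.0]
ft_force: [1.1, -0.0, -0.2]
grip_width: 0.0696
grip_force: 0.0
time: 1.85
position: [0.4073, 0.0784, 0.3502]
tool_rot: [0.172, 0.985, 0.0, 0.001]
ft_force: [0.2, -0.1, 0.0]
grip_width: 0.0702
grip_force: 0.0
t 1.85 P [0.4073 0.0784 0.3502] yhead 70.2 tilt 0.07 w 0.0702 gf 0.0 F [ 0.2 -0.1  0. ]
shift mm [-168.  -192.9    0.3]
```

```bash
python3 -m creep '[{"translation":[-26,-30,0],"roll":7,"gripper":70},{"translation":[-52,-60,0],"roll":14,"gripper":70},{"translation":[-78,-90,0],"roll":21,"gripper":70},{"translation":[-104,-120,0],"roll":28,"gripper":70},{"translation":[-130,-150,0],"roll":35,"gripper":70}]' >/dev/null
python3 go.py .5 -.16 .3
```

```text
t 2.2667 P [ 0.4788 -0.107   0.35  ] yhead 34.8 tilt 0.04 w 0.0697 gf 0.0 F [1.  1.1 0.6]
shift mm [-55.6 -12.9  50. ]
```

```bash
python3 -m creep '[{"translation":[0,0,0],"roll":7,"gripper":70},{"translation":[0,0,0],"roll":14,"gripper":70},{"translation":[0,0,0],"roll":21,"gripper":70},{"translation":[0,0,0],"roll":28,"gripper":70},{"translation":[0,0,0],"roll":35,"gripper":70}]' >/dev/null
python3 -m creep '[{"translation":[0,0,0],"roll":7,"gripper":70},{"translation":[0,0,0],"roll":14,"gripper":70},{"translation":[0,0,0],"roll":20,"gripper":70},{"translation":[0,0,0],"roll":20,"gripper":70},{"translation":[0,0,0],"roll":20,"gripper":70}]' >/dev/null
python3 go.py .5 -.16 .3
python3 - <<'E'
from h import *
c=cam("wrist"); im=viewer.camera("wrist"); cv2.imwrite("pics/wrist1.png",im)
for th in ("probe","stand"):
    for d in viewer.recognise("wrist",th)[:3]: print(th,np.round(d["bbox"]),round(d["p"],2))
print("pred gtop,standtop,base",proj(c,[[.5,-.16,.152],[.5,-.16,.1],[.5,-.16,0]]).round(0).tolist())
np.savez("wc.npz",K=c[0],k=c[1],R=c[2],t=c[3])
E
```

```text
t 3.1 P [ 0.4785 -0.1049  0.3499] yhead -19.7 tilt 0.01 w 0.07 gf 0.0 F [-0.5 -0.6 -0.2]
shift mm [-44.6  38.8  49.9]
probe [273. 190.  23.  32.] 0.89
probe [215. 225.  31.  74.] 0.58
stand [265. 171.  34.  44.] 0.94
pred gtop,standtop,base [[287.0, 211.0], [284.0, 199.0], [279.0, 183.0]]
```

View pics/wrist1.png

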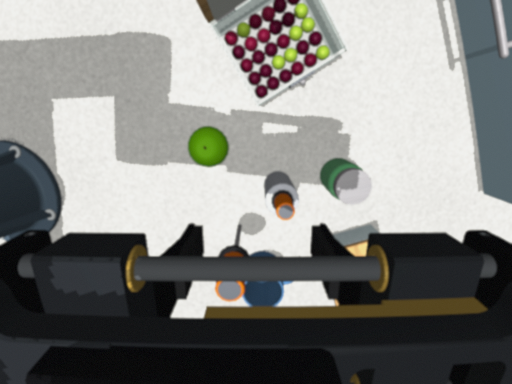

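The grip top is at (286,212), within a pixel of the prediction (287,211), so the stand position is confirmed. The decoy's grip top shows at (230,290), so I'll triangulate it for clearance.

```bash
python3 - <<'E'
from h import *
o1,d1=ray(cam("top"),(357,238)); o2,d2=ray(cam("wrist"),(230,290))
A=np.c_[d1,-d2]; s=np.linalg.lstsq(A,o2-o1,rcond=None)[0]; print(o1+s[0]*d1,o2+s[1]*d2)
print(at(cam("wrist"),(286,212),.152))
E
python3 go.py .4995 -.1605 .25
```

```text
[ 0.403654   -0.21613244  0.20551344] [ 0.40208053 -0.21481995  0.20523231]
[ 0.49769347 -0.1609055   0.152     ]
t 3.25 P [ 0.4785 -0.1049  0.3498] yhead -19.7 tilt 0.0 w 0.0701 gf 0.0 F [ 0.6 -0.8  1.2]
shift mm [-45.3  38.5  99.8]
```

```bash
python3 -m creep '[{"translation":[-30,25,5],"roll":0,"gripper":70},{"translation":[-45,38,25],"roll":0,"gripper":70},{"translation":[-45,38,60],"roll":0,"gripper":70},{"translation":[-45,38,100],"roll":0,"gripper":70},{"translation":[-45,38,100],"roll":0,"gripper":70}]' >/dev/null
python3 go.py .4995 -.1602 .131
python3 - <<'E'
from h import *
c=cam("wrist"); im=viewer.camera("wrist"); 
print(proj(c,[[.4995,-.1602,.152],[.4995,-.1602,.1]]).round(0).tolist())
for d in viewer.recognise("wrist","probe")[:3]: print(np.round(d["bbox"]),round(d["p"],2))
E
```

```text
t 3.6667 P [ 0.4946 -0.1582  0.2432] yhead -19.8 tilt 0.89 w 0.07 gf 0.0 F [-1.3  0.8 -0.6]
shift mm [ -0.5   7.  112.1]
[[266.0, 204.0], [265.0, 189.0]]
[172. 226.  44.  91.] 0.75
[245. 176.  36.  41.] 0.62
```

```bash
python3 -m creep '[{"translation":[0,0,10],"roll":0,"gripper":70},{"translation":[0,0,40],"roll":0,"gripper":70},{"translation":[0,0,75],"roll":0,"gripper":70},{"translation":[0,0,105],"roll":0,"gripper":70},{"translation":[0,0,119],"roll":0,"gripper":70}]' >/dev/null
python3 -m creep '[{"translation":[0,0,0],"roll":0,"gripper":70},{"translation":[0,0,0],"roll":0,"gripper":70}]' >/dev/null
python3 go.py .4995 -.1602 .131
```

```text
t 4.35 P [ 0.5003 -0.1606  0.1319] yhead -19.8 tilt 0.14 w 0.0697 gf 0.0 F [ 0.4 -0.2  0.7]
shift mm [ 0.1 -0.9  0.9]
```

```bash
python3 -m creep '[{"translation":[0,0,0],"roll":0,"gripper":20},{"translation":[0,0,0],"roll":0,"gripper":20},{"translation":[0,0,0],"roll":0,"gripper":20},{"translation":[0,0,0],"roll":0,"gripper":20},{"translation":[0,0,0],"roll":0,"gripper":20}]' 20
python3 -m creep '[{"translation":[0,0,0],"roll":0,"gripper":20},{"translation":[0,0,0],"roll":0,"gripper":20},{"translation":[0,0,0],"roll":0,"gripper":20}]' >/dev/null
python3 go.py .4995 -.1602 .131
```

```text
time: 4.77
position: [0.4994, -0.1603, 0.1316]
tool_rot: [0.818, 0.575, 0.0, 0.001]
ft_force: [-1.0, 1.9, -0.6]
grip_width: 0.0444
grip_force: 0.0
t 5.0167 P [ 0.499  -0.1601  0.1308] yhead -19.8 tilt 0.0 w 0.0252 gf 20.31 F [ 0. -1.  1.]
shift mm [ 0.1  0.5 -0.2]
```

```bash
python3 -m creep '[{"translation":[0,0,-10],"roll":0,"gripper":20},{"translation":[0,0,-30],"roll":0,"gripper":20},{"translation":[0,0,-60],"roll":0,"gripper":20},{"translation":[0,0,-90],"roll":0,"gripper":20},{"translation":[0,0,-115],"roll":0,"gripper":20}]' >/dev/null
python3 -m creep '[{"translation":[0,0,-20],"roll":0,"gripper":20},{"translation":[0,0,-27],"roll":0,"gripper":20},{"translation":[0,0,-27],"roll":0,"gripper":20}]' >/dev/null
python3 - <<'E'
from h import *
f=np.load("fit.npy"); q=R.from_euler('z',f[2]).apply([-.032,0,0])+[f[0],f[1],0]; print("tip target",q, "lid",f[5])
im=viewer.camera("scene"); cv2.imwrite("pics/s2.png",cv2.resize(im[100:270,130:345],None,fx=3.5,fy=3.5,interpolation=cv2.INTER_CUBIC))
o=telemetry.get_obs(); P=np.array(o["position"]); print(proj(cam("scene"),[P-[0,0,.121],P-[0,0,.031]]).round(1).tolist())
E
python3 go.py .579 .029 .27
```

```text
tip target [0.57892713 0.02867751 0.        ] lid 1.4205097152122625
[[201.3, 200.3], [198.7, 165.3]]
t 5.7333 P [ 0.499  -0.1601  0.2732] yhead -19.8 tilt 0.07 w 0.0253 gf 20.0 F [-0.3 -0.5 -1. ]
shift mm [205.   11.2   3.2]
```

View pics/s2.png

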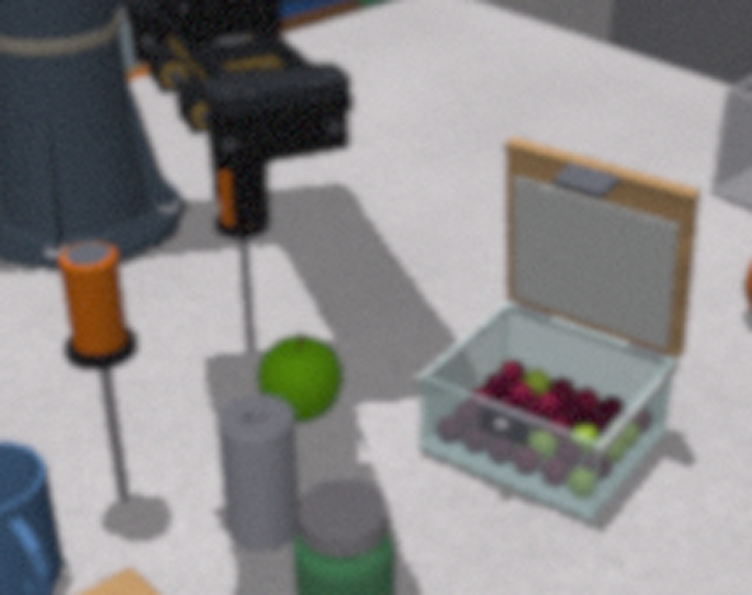

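The measured tip position matches the prediction, with the probe hanging vertical at about (201,200). The lid stands clear on the far side. Next I'll move the probe over the box.

```bash
python3 -m creep '[{"translation":[20,1,0],"roll":0,"gripper":20},{"translation":[50,3,0],"roll":-5,"gripper":20},{"translation":[85,5,0],"roll":-11,"gripper":20},{"translation":[120,8,0],"roll":-18,"gripper":20},{"translation":[150,9,0],"roll":-24,"gripper":20}]' >/dev/null
python3 -m creep '[{"translation":[0,0,0],"roll":-4,"gripper":20},{"translation":[0,0,0],"roll":-8,"gripper":20},{"translation":[0,0,0],"roll":-8,"gripper":20}]' >/dev/null
python3 go.py .580 .023 .27
```

```text
t 6.4 P [ 0.5572 -0.0209  0.2703] yhead 12.3 tilt 0.28 w 0.0253 gf 20.0 F [-0.8  0.4 -1.1]
shift mm [38.  31.7  0.3]
```

```bash
python3 -m creep '[{"translation":[19,16,0],"roll":0,"gripper":20},{"translation":[38,32,0],"roll":0,"gripper":20},{"translation":[38,32,0],"roll":0,"gripper":20},{"translation":[38,32,0],"roll":0,"gripper":20}]' >/dev/null
python3 go.py .580 .023 .164
python3 - <<'E'
from h import *
o=telemetry.get_obs(); P=np.array(o["position"])
im=viewer.camera("scene"); cv2.imwrite("pics/s3.png",cv2.resize(im[110:260,200:350],None,fx=4,fy=4,interpolation=cv2.INTER_CUBIC))
viewer.camera("top")
E
```

```text
t 6.7333 P [0.581  0.0223 0.2712] yhead 12.2 tilt 0.17 w 0.0258 gf 20.0 F [ 0.3 -1.  -1.3]
shift mm [  0.8  -0.5 107.2]
```

View pics/s3.png

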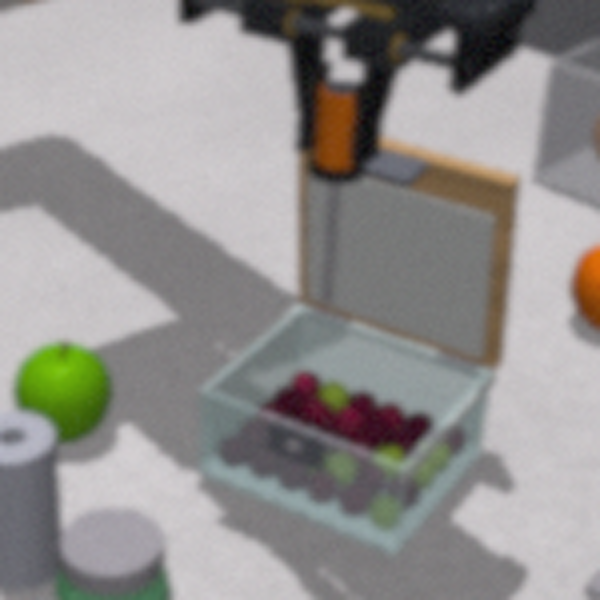

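The probe hangs vertical above the box, with its tip at about (328,302) in the crop and nothing in the way. I'll lower it by 107 mm and hold.

```bash
python3 -m creep '[{"translation":[0,0,20],"roll":0,"gripper":20},{"translation":[0,0,45],"roll":0,"gripper":20},{"translation":[0,0,70],"roll":0,"gripper":20},{"translation":[0,0,90],"roll":0,"gripper":20},{"translation":[0,0,107],"roll":0,"gripper":20}]' >/dev/null
python3 -m creep '[{"translation":[0,0,0],"roll":0,"gripper":20},{"translation":[0,0,0],"roll":0,"gripper":20},{"translation":[0,0,0],"roll":0,"gripper":20},{"translation":[0,0,0],"roll":0,"gripper":20},{"translation":[0,0,0],"roll":0,"gripper":20}]' >/dev/null
python3 go.py .580 .023 .164
python3 -m creep '[{"translation":[0,0,0],"roll":0,"gripper":20},{"translation":[0,0,0],"roll":0,"gripper":20},{"translation":[0,0,0],"roll":0,"gripper":20},{"translation":[0,0,0],"roll":0,"gripper":20},{"translation":[0,0,0],"roll":0,"gripper":20}]' >/dev/null
python3 -m creep '[{"translation":[0,0,0],"roll":0,"gripper":20},{"translation":[0,0,0],"roll":0,"gripper":20},{"translation":[0,0,0],"roll":0,"gripper":20}]' >/dev/null
python3 go.py .580 .023 .164
```

```text
t 7.6667 P [0.5825 0.0216 0.1672] yhead 12.2 tilt 0.16 w 0.0253 gf 20.0 F [-0.5 -0.6 -0.2]
shift mm [ 1.9 -2.1  3.2]
t 8.3333 P [0.5816 0.0219 0.1657] yhead 12.2 tilt 0.01 w 0.0253 gf 20.0 F [-0.3  0.1 -0.6]
shift mm [ 1.4 -1.3  1.7]
```

```bash
python3 -m creep '[{"translation":[0,0,-20],"roll":0,"gripper":20},{"translation":[0,0,-45],"roll":0,"gripper":20},{"translation":[0,0,-75],"roll":0,"gripper":20},{"translation":[0,0,-100],"roll":0,"gripper":20},{"translation":[0,0,-115],"roll":0,"gripper":20}]' >/dev/null
python3 -m creep '[{"translation":[-20,-15,0],"roll":0,"gripper":20},{"translation":[-38,-32,0],"roll":6,"gripper":20},{"translation":[-45,-40,0],"roll":12,"gripper":20},{"translation":[-45,-40,0],"roll":19,"gripper":20},{"translation":[-45,-40,0],"roll":26,"gripper":20}]' >/dev/null
python3 -m creep '[{"translation":[0,0,0],"roll":6,"gripper":20},{"translation":[0,0,0],"roll":6,"gripper":20},{"translation":[0,0,0],"roll":6,"gripper":20}]' >/dev/null
python3 go.py .499 -.1601 .27
```

```text
t 9.4167 P [ 0.5519 -0.0306  0.2807] yhead -19.7 tilt 0.01 w 0.0253 gf 20.0 F [-0.2  1.1 -0.4]
shift mm [-139.8   -6.2   10.7]
```

```bash
python3 -m creep '[{"translation":[-30,-1,0],"roll":0,"gripper":20},{"translation":[-65,-3,0],"roll":0,"gripper":20},{"translation":[-100,-4,5],"roll":0,"gripper":20},{"translation":[-125,-6,10],"roll":0,"gripper":20},{"translation":[-140,-6,10],"roll":0,"gripper":20}]' >/dev/null
python3 -m creep '[{"translation":[0,0,10],"roll":0,"gripper":20},{"translation":[0,0,25],"roll":0,"gripper":20},{"translation":[0,0,40],"roll":0,"gripper":20},{"translation":[0,0,40],"roll":0,"gripper":20},{"translation":[0,0,40],"roll":0,"gripper":20}]' >/dev/null
python3 go.py .4992 -.1601 .131
python3 - <<'E'
from h import *
o=telemetry.get_obs(); P=np.array(o["position"]); c=cam("scene")
im=viewer.camera("scene"); cv2.imwrite("pics/s4.png",cv2.resize(im[140:265,150:260],None,fx=4.5,fy=4.5,interpolation=cv2.INTER_CUBIC))
u=(proj(c,[P-[0,0,.121],[.4998,-.16,.1]])-[150,140])*4.5; print(u.round(0).tolist())
E
```

```text
t 10.25 P [ 0.4986 -0.1592  0.2299] yhead -19.7 tilt 0.15 w 0.0256 gf 20.0 F [-0.1  0.3 -0.7]
shift mm [-0.7  1.1 98.9]
[[237.0, 340.0], [238.0, 355.0]]
```

View pics/s4.png

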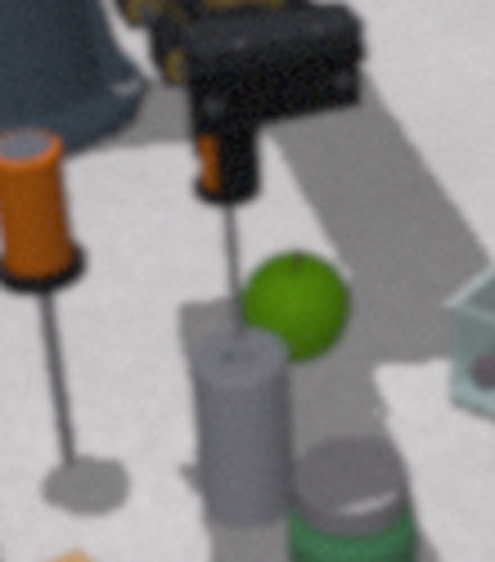

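The tip at (236,338) is directly above the bore at (234,354), so I'll lower it gently.

```bash
python3 -m creep '[{"translation":[0,1,10],"roll":0,"gripper":20},{"translation":[0,1,25],"roll":0,"gripper":20},{"translation":[0,1,40],"roll":0,"gripper":20},{"translation":[0,1,40],"roll":0,"gripper":20}]' >/dev/null
python3 go.py .4992 -.1601 .132
python3 -m creep '[{"translation":[0,0,15],"roll":0,"gripper":20},{"translation":[0,0,35],"roll":0,"gripper":20},{"translation":[0,0,48],"roll":0,"gripper":20},{"translation":[0,0,55],"roll":0,"gripper":20},{"translation":[0,0,55],"roll":0,"gripper":20}]' >/dev/null
python3 -m creep '[{"translation":[0,0,0],"roll":0,"gripper":20},{"translation":[0,0,0],"roll":0,"gripper":20}]' >/dev/null
python3 go.py .4992 -.1601 .132
```

```text
t 10.6333 P [ 0.4987 -0.1596  0.1887] yhead -19.8 tilt 0.24 w 0.0257 gf 20.0 F [-0.7 -0.5 -1.3]
shift mm [-0.3  0.8 56.7]
t 11.2167 P [ 0.5007 -0.1609  0.1367] yhead -19.8 tilt 0.13 w 0.0254 gf 20.0 F [-0.3 -0.3  0.5]
shift mm [ 0.3 -1.7  4.7]
```

```bash
python3 -m creep '[{"translation":[0,0,2],"roll":0,"gripper":20},{"translation":[0,0,4],"roll":0,"gripper":20},{"translation":[0,0,4],"roll":0,"gripper":20},{"translation":[0,0,4],"roll":0,"gripper":20}]' >/dev/null
python3 go.py .4992 -.1601 .131
python3 -m creep '[{"translation":[0,0,0],"roll":0,"gripper":34},{"translation":[0,0,0],"roll":0,"gripper":50},{"translation":[0,0,0],"roll":0,"gripper":70},{"translation":[0,0,0],"roll":0,"gripper":70},{"translation":[0,0,0],"roll":0,"gripper":70}]' 
python3 -m creep '[{"translation":[0,0,0],"roll":0,"gripper":70},{"translation":[0,0,0],"roll":0,"gripper":70},{"translation":[0,0,-20],"roll":0,"gripper":70},{"translation":[0,0,-50],"roll":0,"gripper":70},{"translation":[0,0,-85],"roll":0,"gripper":70}]' >/dev/null
python3 -m creep '[{"translation":[0,0,-35],"roll":0,"gripper":70},{"translation":[0,0,-70],"roll":0,"gripper":70},{"translation":[0,0,-100],"roll":0,"gripper":40},{"translation":[0,0,-120],"roll":0,"gripper":0},{"translation":[0,0,-120],"roll":0,"gripper":0}]' >/dev/null
python3 go.py
python3 - <<'E'
from h import *
im=viewer.camera("scene"); a=cv2.resize(im[190:265,170:245],None,fx=5,fy=5,interpolation=cv2.INTER_CUBIC)
for d in viewer.recognise("scene","keeper_lid")[:2]: print(d)
im=viewer.camera("top"); b=cv2.resize(im[160:235,290:365],None,fx=5,fy=5,interpolation=cv2.INTER_CUBIC)
cv2.imwrite("pics/s5.png",np.hstack([a,b]))
E
```

```text
t 11.55 P [ 0.4999 -0.1606  0.1319] yhead -19.8 tilt 0.01 w 0.0251 gf 20.0 F [-0.7 -0.6 -1.1]
shift mm [ 0.3 -0.8  0.9]
time: 11.97
position: [0.4999, -0.1606, 0.1319]
tool_rot: [0.818, 0.575, 0.0, 0.0]
ft_force: [-1.1, -0.6, 0.7]
grip_width: 0.0506
grip_force: 0.0
t 12.8 P [ 0.5021 -0.1617  0.342 ] yhead -19.8 tilt 0.63 w 0.0572 gf 0.0 F [ 0.1 -0.7 -0.2]
{'bbox': [271.1, 140.4, 58.0, 62.0], 'p': 0.57}
```

View pics/s5.png

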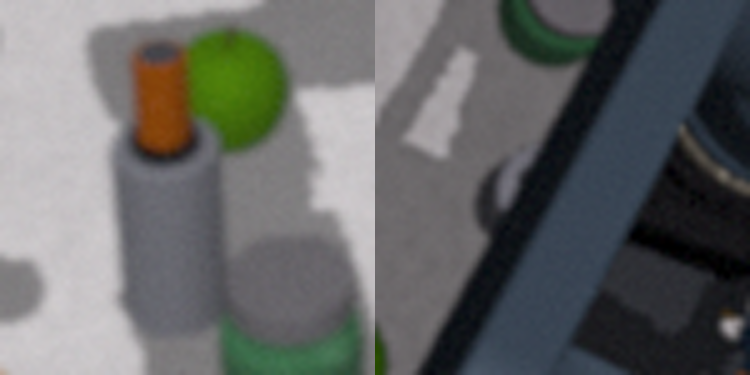

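The probe is standing upright in its stand again (scene crop, collar on the ring at (165,150)). Now I'll move behind the lid with the fingers closed.

```bash
python3 -m creep '[{"translation":[0,0,0],"roll":-7,"gripper":0},{"translation":[0,0,0],"roll":-14,"gripper":0},{"translation":[0,0,0],"roll":-21,"gripper":0},{"translation":[0,0,0],"roll":-28,"gripper":0},{"translation":[0,0,0],"roll":-31,"gripper":0}]' >/dev/null
python3 -m creep '[{"translation":[35,0,0],"roll":0,"gripper":0},{"translation":[75,0,0],"roll":0,"gripper":0},{"translation":[115,0,0],"roll":0,"gripper":0},{"translation":[155,0,0],"roll":0,"gripper":0},{"translation":[195,0,0],"roll":0,"gripper":0}]' >/dev/null
python3 go.py .547 .182 .34
```

```text
t 13.7833 P [0.4602 0.0323 0.3346] yhead 11.1 tilt 0.27 w 0.0004 gf 0.0 F [1.1 0.5 0.7]
shift mm [130.1 114.   -5.6]
```

```bash
python3 -m creep '[{"translation":[30,27,0],"roll":0,"gripper":0},{"translation":[60,54,0],"roll":0,"gripper":0},{"translation":[90,80,0],"roll":0,"gripper":0},{"translation":[118,104,0],"roll":-1,"gripper":0},{"translation":[132,114,0],"roll":-1,"gripper":0}]' >/dev/null
python3 -m creep '[{"translation":[0,0,0],"roll":0,"gripper":0},{"translation":[0,0,30],"roll":0,"gripper":0},{"translation":[0,0,60],"roll":0,"gripper":0},{"translation":[0,0,95],"roll":0,"gripper":0},{"translation":[0,0,122],"roll":0,"gripper":0}]' >/dev/null
python3 -m creep '[{"translation":[0,0,0],"roll":0,"gripper":0},{"translation":[0,0,0],"roll":0,"gripper":0}]' >/dev/null
python3 go.py .547 .182 .212
python3 - <<'E'
from h import *
for a in (1.42,1.2,1.0,.8,.6,.45,.3):
    e=np.array([-np.cos(a),np.sin(a)]); n=np.array([np.sin(a),np.cos(a)]); C=np.array([.07,.0705])+.125*e+.012*n
    print(a,"TCP box x mm",((C[0]+.01)*1000).round(), "TCP z mm",((C[1]+.019)*1000).round())
f=np.load("fit.npy"); P=np.array(telemetry.get_obs()["position"]); print("box coords",R.from_euler('z',-f[2]).apply(P-[f[0],f[1],0]))
E
```

```text
t 14.7833 P [0.5462 0.1813 0.2125] yhead 12.1 tilt 0.39 w 0.0004 gf 0.0 F [-0.1 -0.   0.9]
shift mm [0.5 0.9 0.5]
1.42 TCP box x mm 73.0 TCP z mm 215.0
1.2 TCP box x mm 46.0 TCP z mm 210.0
1.0 TCP box x mm 23.0 TCP z mm 201.0
0.8 TCP box x mm 2.0 TCP z mm 188.0
0.6 TCP box x mm -16.0 TCP z mm 170.0
0.45 TCP box x mm -27.0 TCP z mm 155.0
0.3 TCP box x mm -36.0 TCP z mm 138.0
box coords [0.12409191 0.00091163 0.21251246]
```

```bash
python3 -m creep '[{"translation":[-20,0,0],"roll":0,"gripper":0},{"translation":[-40,0,0],"roll":0,"gripper":0},{"translation":[-51,0,0],"roll":0,"gripper":0},{"translation":[-65,0,1],"roll":0,"gripper":0},{"translation":[-78,0,2],"roll":0,"gripper":0}]'
python3 go.py .56 .11 .21
python3 -m creep '[{"translation":[-12,0,4],"roll":0,"gripper":0},{"translation":[-23,0,9],"roll":0,"gripper":0},{"translation":[-34,0,15],"roll":0,"gripper":0},{"translation":[-44,0,22],"roll":0,"gripper":0},{"translation":[-53,0,31],"roll":0,"gripper":0}]'
python3 go.py .57 .05 .18
```

```text
time: 15.2
position: [0.5655, 0.1055, 0.214]
tool_rot: [0.628, 0.778, 0.001, 0.001]
ft_force: [0.0, 2.0, -1.2]
grip_width: 0.0006
grip_force: 0.7
t 15.2 P [0.5655 0.1055 0.214 ] yhead 12.2 tilt 0.15 w 0.0006 gf 0.74 F [ 0.   2.  -1.2]
shift mm [ 5.6 -4.4  4. ]
time: 15.62
position: [0.5764, 0.053, 0.1813]
tool_rot: [0.628, 0.778, 0.0, 0.0]
ft_force: [-0.3, -0.5, 1.5]
grip_width: 0.0004
grip_force: 0.6
t 15.6167 P [0.5764 0.053  0.1813] yhead 12.2 tilt 0.05 w 0.0004 gf 0.62 F [-0.3 -0.5  1.5]
shift mm [-1.6 -6.9  1.3]
```

```bash
python3 -m creep '[{"translation":[-8,0,9],"roll":0,"gripper":0},{"translation":[-15,0,18],"roll":0,"gripper":0},{"translation":[-21,0,27],"roll":0,"gripper":0},{"translation":[-26,0,35],"roll":0,"gripper":0},{"translation":[-30,0,43],"roll":0,"gripper":0}]'
python3 -m creep '[{"translation":[0,0,0],"roll":0,"gripper":0},{"translation":[0,0,-15],"roll":0,"gripper":0},{"translation":[-12,0,-15],"roll":0,"gripper":0},{"translation":[-23,0,-15],"roll":0,"gripper":0},{"translation":[-23,0,-15],"roll":0,"gripper":0}]' >/dev/null
python3 - <<'E'
from h import *
f=np.load("fit.npy"); P=np.array(telemetry.get_obs()["position"]); print("box coords",R.from_euler('z',-f[2]).apply(P-[f[0],f[1],0]))
im=viewer.camera("scene"); cv2.imwrite("pics/s6.png",cv2.resize(im[110:260,180:345],None,fx=4,fy=4,interpolation=cv2.INTER_CUBIC))
E
```

```text
time: 16.03
position: [0.582, 0.0246, 0.1375]
tool_rot: [0.628, 0.778, -0.0, -0.001]
ft_force: [0.6, 0.6, 0.6]
grip_width: 0.0008
grip_force: 0.4
box coords [-0.06187868 -0.00331831  0.15391796]
```

View pics/s6.png

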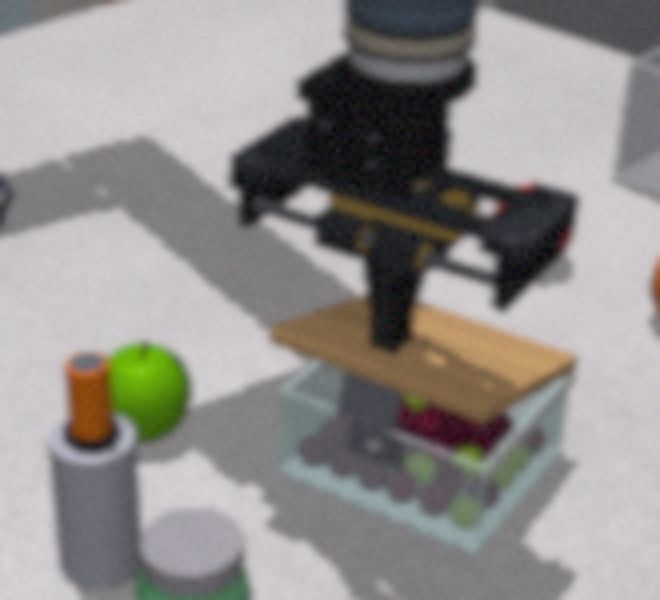

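The lid is down at about 0.25 rad, with the fingertips over the middle of its free edge at (390,340) in the crop. Next I'll press straight down.

```bash
python3 -m creep '[{"translation":[0,0,12],"roll":0,"gripper":0},{"translation":[0,0,22],"roll":0,"gripper":0},{"translation":[0,0,30],"roll":0,"gripper":0},{"translation":[0,0,37],"roll":0,"gripper":0},{"translation":[0,0,42],"roll":0,"gripper":0}]'
python3 -m creep '[{"translation":[0,0,3],"roll":0,"gripper":0},{"translation":[0,0,5],"roll":0,"gripper":0},{"translation":[0,0,7],"roll":0,"gripper":0},{"translation":[0,0,9],"roll":0,"gripper":0},{"translation":[0,0,10],"roll":0,"gripper":0}]'
python3 -m creep '[{"translation":[0,0,0],"roll":0,"gripper":0},{"translation":[0,0,0],"roll":0,"gripper":0}]'
```

```text
time: 16.92
position: [0.5866, 0.0023, 0.1112]
tool_rot: [0.628, 0.778, -0.001, -0.0]
ft_force: [-5.3, -0.8, 24.1]
grip_width: 0.0005
grip_force: 12.0
time: 17.33
position: [0.587, 0.0025, 0.1015]
tool_rot: [0.628, 0.778, 0.0, -0.0]
ft_force: [-0.3, 0.2, -0.9]
grip_width: 0.0008
grip_force: 0.0
time: 17.5
position: [0.587, 0.0026, 0.1017]
tool_rot: [0.628, 0.778, -0.0, -0.0]
ft_force: [-0.4, -0.6, 2.3]
grip_width: 0.0004
grip_force: 1.4
```

```bash
python3 -m creep '[{"translation":[0,0,1],"roll":0,"gripper":0},{"translation":[0,0,1],"roll":0,"gripper":0},{"translation":[0,0,1],"roll":0,"gripper":0}]'
python3 -m creep '[{"translation":[0,0,-20],"roll":0,"gripper":0},{"translation":[0,0,-50],"roll":0,"gripper":0},{"translation":[0,0,-90],"roll":0,"gripper":0},{"translation":[0,0,-125],"roll":0,"gripper":0},{"translation":[0,0,-150],"roll":0,"gripper":0}]' >/dev/null
python3 -m creep '[{"translation":[0,0,-20],"roll":0,"gripper":0},{"translation":[0,0,-20],"roll":0,"gripper":0},{"translation":[0,0,-20],"roll":0,"gripper":0}]'
python3 - <<'E'
from h import *
im=viewer.camera("scene"); cv2.imwrite("pics/s7.png",cv2.resize(im[110:260,180:345],None,fx=4,fy=4,interpolation=cv2.INTER_CUBIC))
exec(open("fit.py").read().split("obs=")[0]); p=np.load("fit.npy")
w=lambda P:R.from_euler('z',p[2]).apply(P)+[p[0],p[1],0]
for a in (0,.08): print(a,[((proj(S,w(np.array([.07,0,.0705])+R.from_euler('y',a).apply([-.148,y,.012])))[0]-[180,110])*4).round().tolist() for y in (-.077,.077)])
E
```

```text
time: 17.75
position: [0.587, 0.0026, 0.1016]
tool_rot: [0.628, 0.778, -0.0, -0.0]
ft_force: [-2.4, -0.2, 7.4]
grip_width: 0.0002
grip_force: 4.1
time: 18.42
position: [0.5875, 0.0027, 0.2714]
tool_rot: [0.628, 0.778, 0.001, 0.001]
ft_force: [-0.7, -0.1, -0.4]
grip_width: 0.0002
grip_force: 0.0
0 [[478.0, 467.0], [264.0, 384.0]]
0.08 [[481.0, 450.0], [265.0, 367.0]]
```

View pics/s7.png

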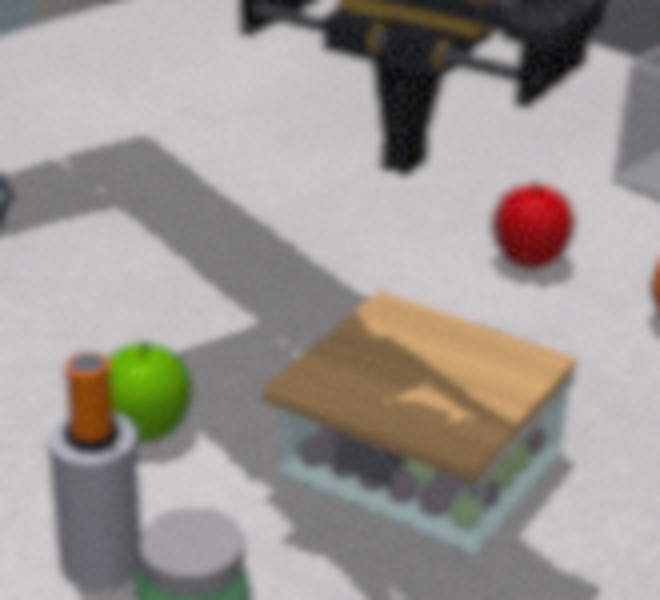

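The lid's corners at (477,467) and (264,388) match the fully shut prediction. The probe is upright in its stand and the arm is clear.

```bash
python3 -c "from rig import hand_in; print(hand_in())"
```

```text
the job is handed in; nothing more can be done
None
```

The job is handed in: the probe was held in the box with its tip about 45 mm above the counter for over a second, then stood back in its stand; the lid was pressed down until it snapped shut. `hand_in()` gave no verdict, but the last picture showed the lid shut, the probe upright and the arm clear.

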